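# Fit and clock the hose elbow on the air sampler

## Task

Take the brass elbow out of the rack, stand its square foot in the square socket of the air sampler's clamped inlet fitting, and screw it in clockwise until it goes tight and its hose barb points straight at the fork of the hose cradle; do not turn it beyond the cradle. Let go with the elbow upright and fully seated, and leave the other fittings, the torch, the carton and the glass screen alone.

Things in the scene. Friction and masses are not known exactly. Their poses are not given: they have to be found in the camera images.
- elbow: Loose brass elbow, 100-210 g, foot down in a rack hole; the only fitting with a sideways barb. Origin: underside centre, z up, x along the barb. Square foot 18 mm, z 0-16, sides along x, y, bottom 4 mm tapered to 14.5; flange 34 mm wide, z 16-20; body block 24 (x) by 20 (y) mm, z 20-54, grip across the 20 mm at z = 43 so fingertips clear the flange; barb 14-18 mm thick along +x at z = 36.
- barb_tip (a point): End of the elbow's barb, on its axis: 50 mm from the elbow's vertical axis, 36 mm above its origin.
- rack: Black plastic rack block, fixed, 80 x 225 x 30 mm, origin at its underside centre, long side along its y. Three round through holes 28 mm wide, 75 mm apart along y; each fitting's flange rests on the top, so the elbow's origin is 14 mm above the table.
- sampler: Air sampler, fixed: grey case 160 x 200 x 75 mm with a display on its -x side; origin at its underside centre. Straight above the origin, on the deck, a steel clamp ring 56 mm across and 30 mm tall (top 105 mm above the table, bolted ears along the sampler's +x out to 48 mm) holds the brass inlet fitting.
- socket (a point): Mouth centre of the square socket in the brass threaded bushing inside the clamp ring, 109-110 mm above the table at the start. Square 19.6 mm, 16 mm deep, sides along this point's x and y, so the 18 mm foot drops in at any of four quarter turns until the flange rests on the bushing's face (41 mm wide). The foot then carries the bushing round: both screw down together.
- thread (a joint): Bushing's turn, rad, clockwise from above; sinks 1.6 mm/rad, stays where left. Starts at 0-0.5; takes 0.03-0.07 N m there, rising steadily to 0.2 at 2; tight = beyond 1.6; dead stop 2.6. The cradle is faced at 1.8-2.2: put the elbow in 1.3-2.2 rad (75-126 degrees) anticlockwise of the cradle, by the quarter turn lying there; others cannot end both tight and in line.
- cradle: Steel hose cradle fixed on the sampler's deck. Origin on the inlet's vertical axis at deck height (75 mm above the table); its x axis points level from the inlet axis to a U fork 80 mm out, 32 mm wide, whose prongs stand 60 mm above the deck. The barb must point along this x axis; the barb clears the fork by 26 mm.
- screen: Upright glass panel with steel feet, fixed between rack and sampler: 220 mm long (its x) by 8 mm thick, 160 mm high; origin at the underside centre. Its feet are 36 mm wide. Must not be struck.
- straight: Bystander: loose brass straight fitting with the same foot and flange and an upright barb, 70 mm tall, in another hole of the rack. Origin at the underside centre.
- plug: Bystander: loose brass plug with the same foot and flange and a round 24 mm head, 39 mm tall, in the remaining hole. Origin at the underside centre.
- torch: Bystander: black torch 90 mm long, 32 mm thick, lying along its y on the desk near the robot. Origin at the underside centre.
- carton: Bystander: small cardboard box 60 x 90 x 50 mm on the desk beyond the screen. Origin at the underside centre.
Mind the look-alikes: they are no part of the job. Leave any green or pink look-alike of the elbow alone.

How it is judged:
By the outcome, as a careful person would: the job done as asked, in the order asked, and still so for the second after the job is handed in, with the robot touching nothing.
It also fails if it takes over 61 s, if anything falls off the work surface, if the arm or the gripper's body presses on something with over 40 N, if the wrist force passes 120 N, or if a joint passes its speed limit or range.

## Robot

A 6-joint arm with a two-finger parallel gripper is mounted at the origin on the work surface. World frame = base frame: x ahead of the robot, y to its left, z up, the work surface at z = 0. Lengths are in mm, angles in degrees, forces in N, time in s.
With the tool pointing down it reaches from about 350 to 950 mm from the base axis. Payload 17.4 kg.
Tool frame: the origin (TCP) lies at the very end of the fingers, on their centre line; the grasp point (between the pads) lies 19 mm behind it (r.tcp_to_grasp is the distance from the TCP to the grasp point, in mm); z points along the fingers, y is the line along which they close (so a half turn about z gives the same grasp; the last joint's range is limited). The gripper opens to 93 mm and grips with 3 to 60 N. Pads are 15 mm wide; open, the fingers measure 128 mm over their backs; the gripper's body (75 mm by 188 mm) begins 65 mm behind the grasp point.
Start: joints at [-66.566, 6.646, 82.598, -0, 90.757, -2.166], TCP at [291.647, -608.748, 218.646] pointing down, gripper open.
Joint ranges: [-162.19, 162.19], [-47.58, 125.68], [4.15, 143.07], [-65.23, 245.23], [0.69, 171.88], [-170.13, 170.13]. Speed limits (degrees/s): [108.29, 108.29, 127.2, 180, 180, 180].

## Interface

Orientations are given as a 3x3 rotation matrix whose columns are the frame's x, y, z axes.
In Python, from station import r gives the robot as it stands.
- The arm moves only by the shell command python3 -m inch 'ROWS' [OPENING] [FORCE]. ROWS is a JSON object of lists of equal length, an entry for each row: "dp": the shift along the tool's x, y, z in mm, a list of three; "turn": the turn about the tool's z in rad. A call has 1 to 5 rows; each row shifts and turns the commanded pose from where the row before left it, along the tool's axes as they then stand; what a row does not reach is not made up. A row lasts 1/8 s, in which the tool goes at most 62.5 mm and 10.7 degrees, less where a joint would pass 70% of its speed; a pose out of reach is approached as far as the arm can. A call is refused whole if a number of a shift passes 62.5 or a number of a turn 0.188, either way. A call with a gripper value outside its range is refused whole. OPENING is the closure in counts, from 0 (fully open) to 255 (shut), set as the call begins (- or left out, the last holds). The fingers move at their own pace and stop on an object; FORCE is the grip in N (left out, the last holds). Time passes only in rows, so rows that do not move let the fingers close. It gives the time, the measured TCP pose, the force, the opening and the grip force at its end, in the units of the state.
- r.get_state(): the state, without advancing time (a new reading comes with each control period).
- r.camera(name): name is "scene" or "top" or "wrist"; returns a dict with "image" (384x512x3 uint8, red, green, blue), "fx", "fy", "cx", "cy" (pixels), "k1" (the pictures are not rectified: a ray, as slopes to the right and down, at radius r is drawn at 1 + k1 r^2 times it, then the intrinsics apply), "origin" and "orientation" of the camera in the world. Camera axes: x right, y down, z forward; pixel columns grow to the right and rows downward; lengths in mm; the calibration is good to about 2 mm. A picture is of the moment at which its call begins. There is no depth.
- r.close_job(): hands the job in; it is judged then, once.
The state is a dict: "time": time; "joint_positions": joint angles; "dq": joint speeds; "joint_torque": joint torques, N m; "tcp_pos": TCP position; "tcp_rot": TCP orientation; "contact_force": force on the tool from outside, world axes, zero at the start; "wrist_torque": the same for the moment, N m; "opening": finger opening in mm; "grip_force": force on a finger pad.
Only numpy, scipy, OpenCV 4.12 (cv2) and the standard library are available. Lean on these libraries where they do the work, as an engineer would, in place of code of your own. Each camera call takes 0.05 s, during which the arm holds its last target. There are 200 camera calls.

## Working session

There is one attempt and no reset: what is moved stays moved. The work goes in short steps, Python scripts to look and compute and a shell command to move; the robot and the scene stay as the last step left them, time stands still between calls to the robot, and variables do not carry over. Pictures are saved under pics/ and viewed, at most 10 in all, crops included, and the job is handed in when it is done.

```bash
ls; mkdir -p pics; cat > h.py <<'E'
import numpy as np, cv2
from station import r
def save(c,name): cv2.imwrite('pics/'+name,c['image'][:,:,::-1])
def ray(c,u,v):
    d=np.array([(u-c['cx'])/c['fx'],(v-c['cy'])/c['fy']]);s=d.copy()
    for _ in range(20): s=d/(1+c['k1']*(s@s))
    return np.array(c['orientation'])@np.array([s[0],s[1],1.])
def onz(c,u,v,z):
    d=ray(c,u,v);o=np.array(c['origin']);return (o+d*(z-o[2])/d[2]).round(1)
def proj(c,p):
    q=np.array(c['orientation']).T@(np.array(p)-c['origin']);s=q[:2]/q[2];s=s*(1+c['k1']*(s@s))
    return np.array([c['fx']*s[0]+c['cx'],c['fy']*s[1]+c['cy']]).round(1)
E
python3 - <<'E'
from h import *
import pickle
ims=[]
for n in('scene','top'):
    c=r.camera(n);pickle.dump(c,open(n+'.pkl','wb'));ims.append(c['image']);save(c,n+'0.png');print(n,c['origin'],np.round(c['orientation'],3).tolist(),c['fx'],c['k1'])
c=r.camera('wrist');pickle.dump(c,open('wrist.pkl','wb'))
s=r.get_state();print(s['time'],np.round(s['tcp_rot'],3).tolist(),s['opening'])
cv2.imwrite('pics/both.png',cv2.resize(np.vstack([ims[0]])[:,:,::-1],(800,600)))
cv2.imwrite('pics/top.png',cv2.resize(ims[1][:,:,::-1],(800,600),interpolation=cv2.INTER_CUBIC))
E
```

```text
pics
scene [1185.02170815 -189.40368254  811.89877647] [[0.234, 0.729, -0.643], [0.972, -0.174, 0.156], [0.002, -0.661, -0.75]] 387.6194474526065 -0.12828234053681778
top [422.64787911 -33.5897543  895.7023361 ] [[-0.018, -0.984, 0.178], [-1.0, 0.019, 0.003], [-0.007, -0.178, -0.984]] 400.13922809181435 -0.007273295226613198
0.15 [[0.902, 0.432, -0.0], [0.432, -0.902, 0.001], [0.0, -0.001, -1.0]] 92.72248330429572
```

View pics/top.png

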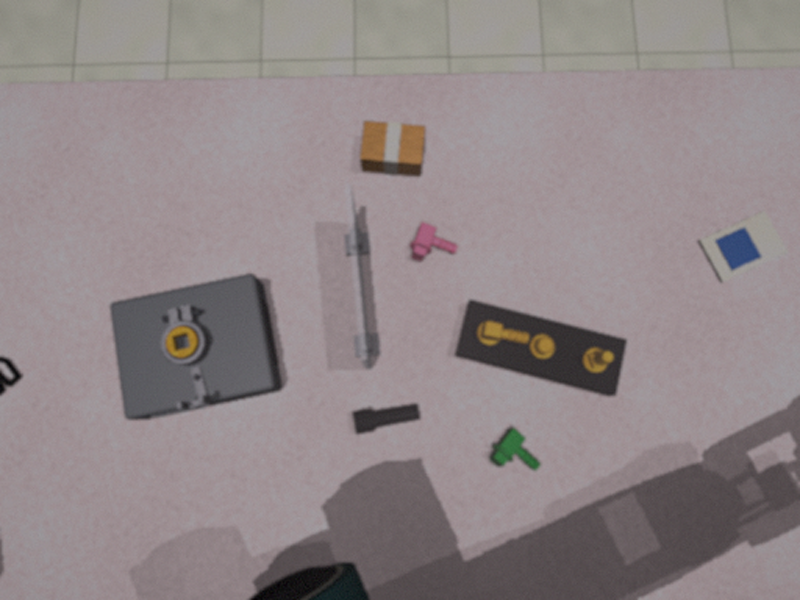

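View pics/both.png

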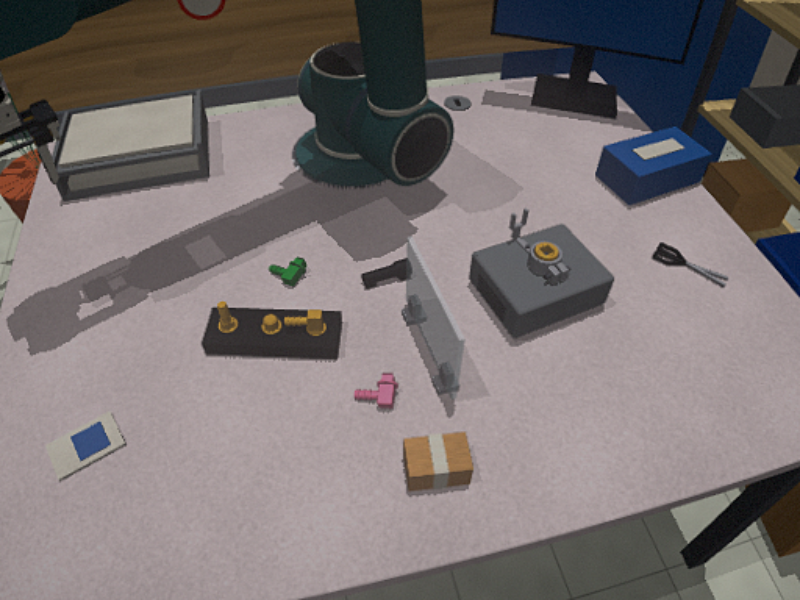

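The top view (800x600) has three brass fittings in the rack:
- **Elbow:** block at (490,331), barb out to (527,338). It is the only brass fitting with a sideways barb, so it fits the description.
- **Plug:** (543,345).
- **Straight:** (598,358).

The green (512,448) and pink (430,240) look-alikes lie loose on the desk. The sampler ring is at (184,342) and the fork at about (197,395). I'll confirm these with enlarged crops.

```bash
python3 - <<'E'
from h import *
import pickle
T=pickle.load(open('top.pkl','rb'));S=pickle.load(open('scene.pkl','rb'))
def crop(c,u,v,w,h,k): return cv2.resize(c['image'][v:v+h,u:u+w,::-1],(w*k,h*k),interpolation=cv2.INTER_CUBIC)
a=np.hstack([crop(T,70,190,80,60,5),crop(T,280,180,80,60,5)])
b=np.hstack([crop(S,290,130,80,60,5),crop(S,130,185,80,60,5)])
cv2.imwrite('pics/crop.png',np.vstack([a,b]))
for n,c in(('top',T),('scene',S)):
    hsv=cv2.cvtColor(c['image'],cv2.COLOR_RGB2HSV)
    m=cv2.inRange(hsv,(14,130,90),(28,255,255))
    N,l,st,ce=cv2.connectedComponentsWithStats(m)
    for i in range(1,N):
        if st[i][4]>15: print(n,st[i],ce[i].round(1),onz(c,*ce[i],50),onz(c,*ce[i],109))
f=lambda u,v:(u*.64,v*.64)
E
```

```text
top [232  79  15  24 295] [238.7  90.5] [813.9  -9.7  50. ] [786.6 -11.4 109. ]
top [256  81  15  24 301] [263.   92.6] [807.7 -64.4  50. ] [780.8 -62.3 109. ]
top [306 206  33  15 282] [319.6 213.3] [ 531.5 -178.3   50. ] [ 523.9 -168.2  109. ]
top [107 209  20  20 233] [116.2 218.5] [528.7 255.1  50. ] [521.3 234.9 109. ]
top [339 214  16  16 197] [346.5 221.4] [ 513.2 -234.4   50. ] [ 506.9 -220.4  109. ]
top [373 223  20  15 179] [381.4 230.2] [ 493.2 -306.9   50. ] [ 488.3 -287.8  109. ]
scene [342 155  15  11  96] [349.4 160.5] [466.6 272.7  50. ] [522.2 236.9 109. ]
scene [139 193   6   9  32] [141.3 196.5] [ 467.5 -316.5   50. ] [ 523.  -306.7  109. ]
scene [182 198  24  10 121] [193.8 203.1] [ 522.5 -183.6   50. ] [ 573.8 -184.1  109. ]
scene [167 201  13  13  95] [172.9 207.1] [ 523.5 -237.9   50. ] [ 574.7 -234.1  109. ]
scene [140 202  12  11  60] [145.5 207.9] [ 509.8 -307.6   50. ] [ 562.1 -298.4  109. ]
scene [196 207  13   8  36] [202.3 211.4] [ 555.2 -166.4   50. ] [ 604.  -168.2  109. ]
scene [294 277   6  12  20] [297.  282.1] [802.7   5.6  50. ] [832.3  -9.5 109. ]
scene [284 278   9  15  39] [286.8 283.5] [800.8 -17.2  50. ] [830.5 -30.5 109. ]
scene [259 281   8   8  22] [261.2 283. ] [786.  -71.6  50. ] [816.9 -80.7 109. ]
scene [268 280   8  18  36] [272.6 287.5] [802.6 -50.1  50. ] [832.3 -60.9 109. ]
scene [299 290   4  11  16] [300.2 294.4] [833.    3.3  50. ] [860.2 -11.6 109. ]
```

View pics/crop.png

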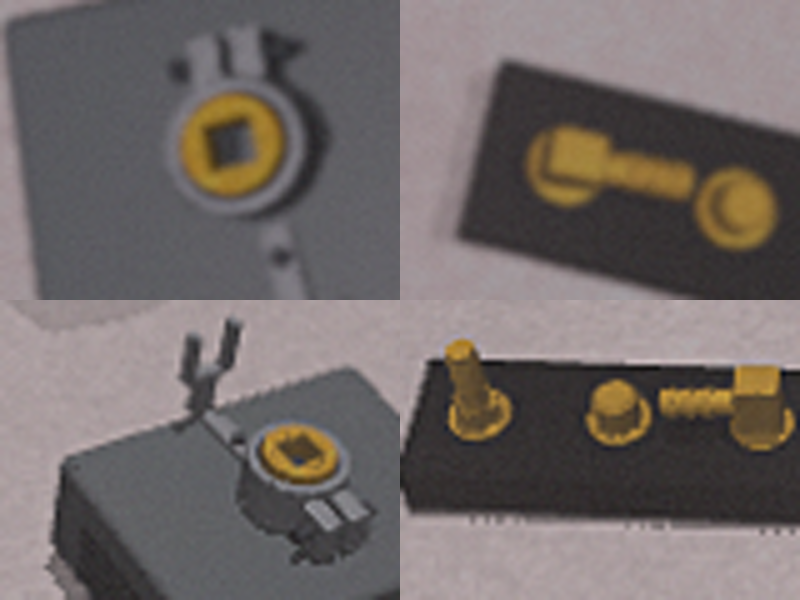

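The crop confirms it. The right panel shows the brass elbow with its block top at top-camera px (316,211), barb tip at about (338,216), and plug at (347,221). The left panel shows the socket at (116,219) with a slightly turned square, and the cradle arm running down. The scene crop shows the fork tips at about (328,138) and (337,134).

```bash
python3 - <<'E'
from h import *
import pickle
T=pickle.load(open('top.pkl','rb'));S=pickle.load(open('scene.pkl','rb'));W=pickle.load(open('wrist.pkl','rb'))
print('elbow block top',onz(T,315.8,211,68),'flange',onz(T,313.2,213,34),'barb tip',onz(T,338,216,50))
print('plug mask flange',onz(T,346.5,221.8,34),'straight flange',onz(T,380.5,231,34))
print('socket',onz(T,116.2,218.8,109.5),onz(S,349.4,160.5,109.5))
for p in((120.6,215.2),(129.4,213.6),(131.2,222),(122.6,223.6)): print('sq',onz(T,p[0]-10,p[1],109.5))
print('fork tips',onz(S,328.4,137.6,135),onz(S,337,134.4,135), 'top', onz(T,115.2,258.6,135),onz(T,136,255,135))
print('cradle arm (70+272/5,190+250/5)',onz(T,124.6,239,80))
print('screen feet',onz(T,357*.64,243*.64,20),onz(T,365*.64,346*.64,20))
s=r.get_state();R=np.array(s['tcp_rot']);print('wrist cam in tool',(R.T@(np.array(W['origin'])-s['tcp_pos'])).round(1),(R.T@np.array(W['orientation'])).round(3).tolist(),W['fx'])
print('carton',onz(T,393*.64,145*.64,50))
E
```

```text
elbow block top [ 534.2 -167.4   68. ] flange [ 534.6 -167.1   34. ] barb tip [ 525.1 -217.    50. ]
plug mask flange [ 514.1 -238.1   34. ] straight flange [ 492.8 -309.9   34. ]
socket [520.6 234.8 109.5] [522.8 236.6 109.5]
sq [528.  246.3 109.5]
sq [530.8 228.9 109.5]
sq [514.  224.6 109.5]
sq [511.2 241.6 109.5]
fork tips [449.9 201.1 135. ] [442.4 229.3 135. ] top [442.  224.9 135. ] [448.  185.8 135. ]
cradle arm (70+272/5,190+250/5) [482.5 226.   80. ]
screen feet [671.1  16.3  20. ] [521.    6.3  20. ]
wrist cam in tool [  64.6    1.2 -164.9] [[-0.0, -0.971, -0.238], [1.0, -0.0, 0.001], [-0.001, -0.238, 0.971]] 306.1498069601056
carton [807.7 -38.5  50. ]
```

```bash
python3 -m inch '{"dp":[[41,-29.3,2],[41,-29.3,2],[41,-29.3,2],[41,-29.3,2],[41,-29.3,2]],"turn":[0,0,0,0,0]}' 0 && python3 -m inch '{"dp":[[41,-29.3,2],[41,-29.3,2],[41,-29.3,2],[41,-29.3,2],[41,-29.3,2]],"turn":[0,0,0,0,0]}' && python3 -m inch '{"dp":[[0,0,0],[0,0,0],[0,0,0],[0,0,0],[0,0,0]],"turn":[-0.185,-0.185,-0.185,-0.185,-0.185]}'  && python3 -m inch '{"dp":[[0,0,0],[0,0,0]],"turn":[0,0]}'
python3 - <<'E'
from h import *
import pickle
c=r.camera('wrist');pickle.dump(c,open('w1.pkl','wb'))
hsv=cv2.cvtColor(c['image'],cv2.COLOR_RGB2HSV)
cv2.imwrite('pics/w1.png',cv2.resize(c['image'][:,:,::-1],(800,600)))
E
```

```text
time: 0.78
tcp_pos: [413.7, -386.5, 208.4]
tcp_rot: [[0.902, 0.432, -0.0], [0.432, -0.902, 0.0], [0.0, -0.0, -1.0]]
contact_force: [-0.1, -0.2, 0.3]
opening: 93.2
grip_force: 0.0
time: 1.4
tcp_pos: [535.3, -165.8, 198.5]
tcp_rot: [[0.902, 0.432, 0.0], [0.432, -0.902, -0.0], [0.0, 0.0, -1.0]]
contact_force: [0.2, 0.3, -0.2]
opening: 93.0
grip_force: 0.0
time: 2.02
tcp_pos: [534.7, -167.3, 198.4]
tcp_rot: [[0.192, 0.981, -0.0], [0.981, -0.192, 0.0], [0.0, -0.0, -1.0]]
contact_force: [0.4, -0.5, -1.2]
opening: 93.3
grip_force: 0.0
time: 2.28
tcp_pos: [534.8, -167.3, 198.5]
tcp_rot: [[0.202, 0.979, -0.0], [0.979, -0.202, 0.0], [0.0, -0.0, -1.0]]
contact_force: [0.8, 0.7, 0.4]
opening: 92.9
grip_force: 0.0
```

View pics/w1.png

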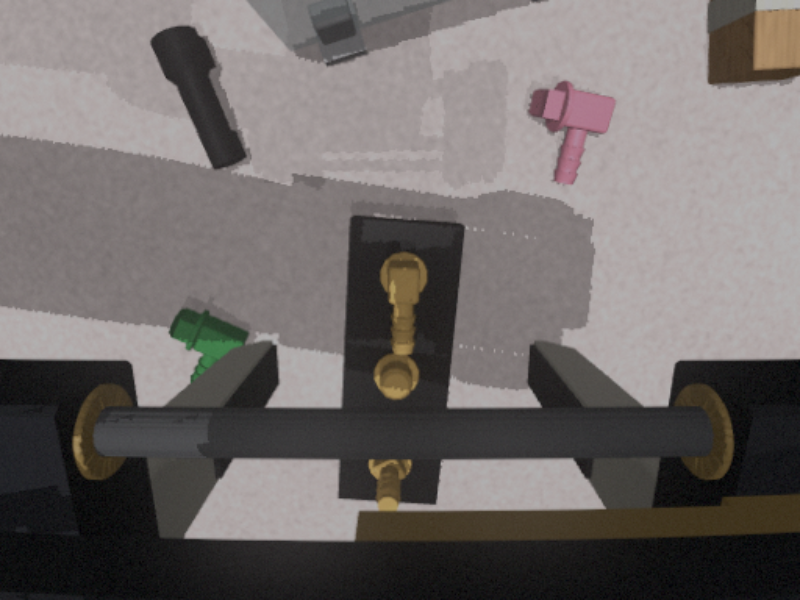

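The wrist view shows the elbow block at about (404,277), barb tip at about (403,350), and plug at (396,377). The pink and green look-alikes are well off. The barb is nearly in line with tool x.

```bash
python3 - <<'E'
from h import *
import pickle
c=pickle.load(open('w1.pkl','rb'))
hsv=cv2.cvtColor(c['image'],cv2.COLOR_RGB2HSV)
m=cv2.inRange(hsv,(12,90,50),(30,255,255))
im=c['image'][155:260,230:290,::-1]
for v in range(158,232,3):
    x=np.where(m[v,225:300])[0]+225
    if len(x): print(v,x.min(),x.max(),onz(c,x.min(),v,50),onz(c,x.max(),v,50))
cv2.imwrite('pics/w1c.png',cv2.resize(im,(340,595),interpolation=cv2.INTER_CUBIC))
E
```

```text
161 255 261 [ 535.9 -148.5   50. ] [ 542.  -149.7   50. ]
164 249 267 [ 529.2 -150.3   50. ] [ 547.4 -154.1   50. ]
167 246 270 [ 525.5 -152.7   50. ] [ 549.8 -157.8   50. ]
170 244 272 [ 522.8 -155.4   50. ] [ 551.3 -161.3   50. ]
173 243 273 [ 521.1 -158.3   50. ] [ 551.7 -164.6   50. ]
176 243 273 [ 520.4 -161.4   50. ] [ 551.1 -167.7   50. ]
179 243 273 [ 519.8 -164.5   50. ] [ 550.5 -170.8   50. ]
182 244 272 [ 520.1 -167.8   50. ] [ 548.8 -173.8   50. ]
185 246 270 [ 521.5 -171.4   50. ] [ 546.1 -176.5   50. ]
188 248 268 [ 522.8 -175.    50. ] [ 543.5 -179.2   50. ]
191 248 268 [ 522.2 -178.2   50. ] [ 542.8 -182.4   50. ]
194 250 266 [ 523.5 -181.8   50. ] [ 540.1 -185.2   50. ]
197 251 264 [ 523.9 -185.2   50. ] [ 537.4 -188.    50. ]
200 251 264 [ 523.2 -188.4   50. ] [ 536.7 -191.2   50. ]
203 250 265 [ 521.5 -191.5   50. ] [ 537.1 -194.7   50. ]
206 251 264 [ 521.8 -194.9   50. ] [ 535.4 -197.8   50. ]
209 250 265 [ 520.1 -198.    50. ] [ 535.8 -201.3   50. ]
212 250 265 [ 519.4 -201.3   50. ] [ 535.2 -204.6   50. ]
215 251 264 [ 519.7 -204.8   50. ] [ 533.4 -207.7   50. ]
218 250 265 [ 518.  -207.9   50. ] [ 533.8 -211.2   50. ]
221 251 264 [ 518.3 -211.5   50. ] [ 532.1 -214.3   50. ]
224 251 263 [ 517.6 -214.8   50. ] [ 530.4 -217.5   50. ]
227 246 261 [ 511.6 -217.1   50. ] [ 527.5 -220.4   50. ]
230 242 264 [ 506.6 -219.6   50. ] [ 530.1 -224.5   50. ]
```

View pics/w1c.png

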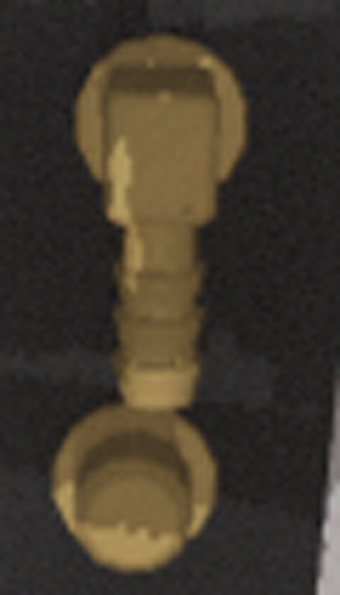

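```bash
python3 - <<'E'
from h import *
import pickle
c=pickle.load(open('w1.pkl','rb'))
P=onz(c,258.5,182.5,68);print(P,onz(c,249,171.5,68),onz(c,268,171.5,68),onz(c,268,193.5,68)); print('flange c',onz(c,258.3,176.5,34), 'tip',onz(c,257.8,226,50))
s=r.get_state();R=np.array(s['tcp_rot'])
for q in (P,[534.4,-167.2,68]): print((R.T@(np.array([*q[:2],38])-s['tcp_pos'])).round(1))
E
```

```text
[ 535.6 -167.6   68. ] [ 528.7 -154.9   68. ] [ 546.9 -158.7   68. ] [ 542.6 -180.5   68. ]
flange c [ 535.3 -168.2   34. ] tip [ 524.4 -218.6   50. ]
[-1.000e-01  9.000e-01  1.606e+02]
[ 1.000e-01 -4.000e-01  1.606e+02]
```

```bash
python3 -m inch '{"dp":[[0,0.4,45],[0,0,45],[0,0,40],[0,0,20],[0,0,10.5]],"turn":[0,0,0,0,0]}' >/dev/null && python3 -m inch '{"dp":[[0,0,0]],"turn":[0]}' && python3 -m inch '{"dp":[[0,0,0],[0,0,0],[0,0,0],[0,0,0],[0,0,0]],"turn":[0,0,0,0,0]}' 255 40 && python3 -m inch '{"dp":[[0,0,0],[0,0,0],[0,0,0]],"turn":[0,0,0]}'
```

```text
time: 3.08
tcp_pos: [535.5, -167.5, 38.6]
tcp_rot: [[0.198, 0.98, 0.0], [0.98, -0.198, -0.0], [-0.0, 0.0, -1.0]]
contact_force: [0.2, 1.1, 1.0]
opening: 93.2
grip_force: 0.0
time: 3.7
tcp_pos: [535.2, -167.4, 38.2]
tcp_rot: [[0.198, 0.98, 0.0], [0.98, -0.198, -0.0], [0.0, 0.0, -1.0]]
contact_force: [0.2, -1.2, 0.1]
opening: 47.8
grip_force: 0.0
time: 4.08
tcp_pos: [535.2, -167.5, 38.1]
tcp_rot: [[0.198, 0.98, -0.0], [0.98, -0.198, -0.0], [-0.0, -0.0, -1.0]]
contact_force: [0.3, -0.3, -0.8]
opening: 19.9
grip_force: 39.9
```

```bash
python3 -m inch '{"dp":[[0,0,-20],[0,0,-50],[0,0,-50],[0,0,-50],[0,0,-50]],"turn":[0,0,0,0,0]}' && python3 -m inch '{"dp":[[53.7,-15.7,0],[53.7,-15.7,0],[53.7,-15.7,0],[53.7,-15.7,0],[53.7,-15.7,0]],"turn":[0,0,0,0,0]}' && python3 -m inch '{"dp":[[53.7,-15.7,0],[0,0,0],[0,0,0],[0,0,0]],"turn":[0,0,0,0]}'
python3 - <<'E'
from h import *
import pickle
c=r.camera('wrist');pickle.dump(c,open('w2.pkl','wb'))
cv2.imwrite('pics/w2.png',cv2.resize(c['image'][:,:,::-1],(800,600)))
for n in('top','scene'): pickle.dump(r.camera(n),open(n+'2.pkl','wb'))
E
```

```text
time: 4.7
tcp_pos: [534.8, -167.3, 261.3]
tcp_rot: [[0.198, 0.98, 0.001], [0.98, -0.198, -0.0], [-0.0, 0.001, -1.0]]
contact_force: [1.3, -0.8, -2.4]
opening: 19.7
grip_force: 39.9
time: 5.32
tcp_pos: [510.6, 113.0, 259.7]
tcp_rot: [[0.198, 0.98, 0.001], [0.98, -0.198, 0.0], [0.0, 0.001, -1.0]]
contact_force: [1.4, -0.1, -1.5]
opening: 19.8
grip_force: 39.9
time: 5.82
tcp_pos: [506.7, 165.9, 258.6]
tcp_rot: [[0.199, 0.98, 0.0], [0.98, -0.199, -0.0], [0.0, 0.0, -1.0]]
contact_force: [-0.1, -0.6, -1.5]
opening: 20.1
grip_force: 39.9
```

View pics/w2.png

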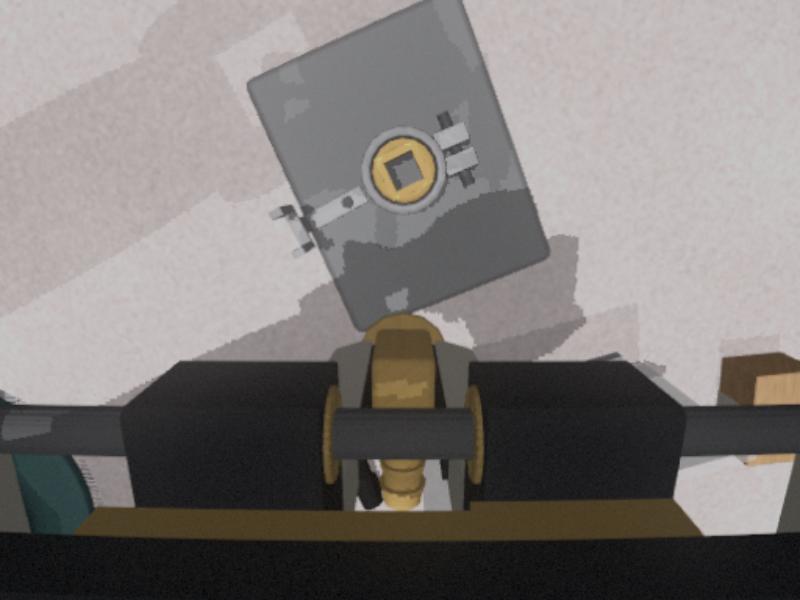

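The wrist view shows the held elbow upright, socket at about (404,171), fork prong tips at about (280,212) and (303,250), cradle arm along (345,204), and the ring ears at (457,147).

```bash
python3 - <<'E'
from h import *
import pickle
c=pickle.load(open('w2.pkl','rb'))
hsv=cv2.cvtColor(c['image'],cv2.COLOR_RGB2HSV)
m=cv2.inRange(hsv,(12,90,60),(30,255,255));m[150:]=0
cs,_=cv2.findContours(m,cv2.RETR_CCOMP,cv2.CHAIN_APPROX_NONE)
for k in cs:
    if len(k)<15: continue
    el=cv2.fitEllipse(k);mr=cv2.minAreaRect(k);print(cv2.contourArea(k),np.round(el[0],2),np.round(el[1],1),'rect',np.round(mr[0],2),np.round(mr[1],1),mr[2],onz(c,*el[0],109.5))
    b=cv2.boxPoints(mr);w=np.array([onz(c,*p,109.5) for p in b]);d=np.roll(w,-1,0)-w
    print(' edge angles',(np.degrees(np.arctan2(d[:,1],d[:,0]))%90).round(1),np.linalg.norm(d,axis=1).round(1))
cv2.imwrite('pics/w2c.png',cv2.resize(c['image'][70:170,165:310,::-1],(798,550),interpolation=cv2.INTER_CUBIC))
E
```

```text
1253.0 [257.91 108.51] [39.5 40.5] rect [257.88 108.53] [40.7 39.8] 75.96376037597656 [521.3 235.7 109.5]
 edge angles [2.1 3.6 2.3 2.2] [39.  39.4 40.  39.5]
404.5 [258.13 109.01] [23. 24.] rect [258.3 109.1] [21. 21.] 63.43495178222656 [521.4 235.1 109.5]
 edge angles [14.2 15.9 14.4 15.6] [20.7 20.4 20.9 20.5]
```

View pics/w2c.png

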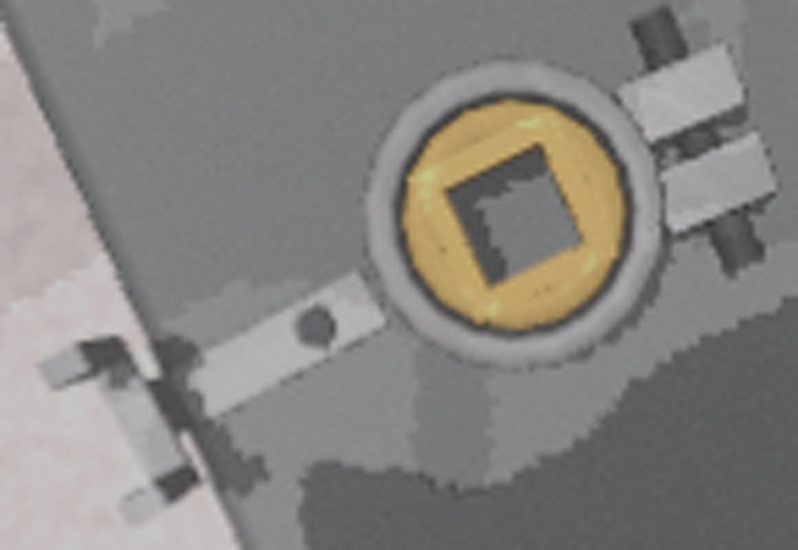

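The crop shows the square's corners at (445,190), (543,146), (582,240) and (495,286). The fork prong tops are at (65,367) and (147,503), and the arm's screw is at (316,325).

```bash
python3 - <<'E'
from h import *
import pickle
c=pickle.load(open('w2.pkl','rb'))
f=lambda x,y,z:onz(c,165+(x+.5)/5.503-.5,70+(y+.5)/5.5-.5,z)
q=np.array([f(*p,109.5) for p in((445,190),(543,146),(582,240),(495,286))]);d=np.roll(q,-1,0)-q
print(q.mean(0),(np.degrees(np.arctan2(d[:,1],d[:,0]))%90).round(1),np.linalg.norm(d,axis=1).round(1))
s=np.array([521.4,235.5,0])
a=f(65,367,135);b=f(147,503,135);m=(a+b)/2-s;print('fork',a,b,np.linalg.norm(a-b),np.hypot(*m[:2]),np.degrees(np.arctan2(m[1],m[0])), 'perp',np.degrees(np.arctan2(*(b-a)[[1,0]]))-90)
for z in(78,80): h=f(316,325,z)-s;print('hole',h,np.degrees(np.arctan2(h[1],h[0])))
e=f(45,350,135);print('arm edges',[ (lambda u,v:np.degrees(np.arctan2(*(v-u)[[1,0]])))(f(*u,79),f(*v,79)) for u,v in(((358,275),(193,365)),((388,318),(215,413)))])
rr=f(516,213,105);print('ring c',rr)
ts=[pickle.load(open(n+'2.pkl','rb')) for n in('top','scene')]
st=r.get_state();print(st['tcp_pos'],np.degrees(np.arctan2(st['tcp_rot'][1][0],st['tcp_rot'][0][0])))
E
```

```text
[521.675 235.225 109.5  ] [12.  11.9 16.  16.4] [19.2 17.9 17.8 19.2]
fork [441.5 225.8 135. ] [449.4 200.4 135. ] 26.600187969260666 79.18435767245951 -163.5675843089049 perp -162.72307212749672
hole [-43.3 -12.5  78. ] -163.89743838061557
hole [-43.1 -12.4  80. ] -163.94931335172674
arm edges [np.float64(-163.8480592853691), np.float64(-163.4097606846955)]
ring c [521.8 235.8 105. ]
[506.72244369 166.11957551 258.31270222] 78.51481796954056
```

```bash
python3 -m inch '{"dp":[[35.5,0.4,0],[35.5,0.4,0],[0,0,0],[0,0,0],[0,0,0]],"turn":[0,0,-0.151,-0.151,-0.151]}' >/dev/null && python3 -m inch '{"dp":[[0,0,20],[0,0,20],[0,0,20],[0,0,0],[0,0,0]],"turn":[0,0,0,0,0]}'
python3 - <<'E'
from h import *
import pickle
c=pickle.load(open('w2.pkl','rb'))
R0=np.array([[.199,.98,0],[.98,-.199,0],[0,0,-1]]);t=np.array([506.7,166.1,258.4])
P=lambda q:proj(c,t+R0@np.array(q))
print('flange front pred',P([17,0,4]),P([17,0,8]),'block side bounds',P([12,10,-30]),P([12,-10,-30]))
m=cv2.inRange(cv2.cvtColor(c['image'],cv2.COLOR_RGB2HSV),(10,60,40),(30,255,255))
m[:170]=0
v=np.where(m[:,250:266].sum(1)>0)[0][:3];print('obs first rows',v,[ (np.where(m[k])[0].min(),np.where(m[k])[0].max()) for k in range(v[0],v[0]+14,3)])
s=r.get_state();print(np.degrees(np.arctan2(s['tcp_rot'][1][0],s['tcp_rot'][0][0])),s['tcp_pos'])
E
```

```text
time: 7.22
tcp_pos: [521.5, 236.5, 198.6]
tcp_rot: [[-0.251, 0.968, 0.0], [0.968, 0.251, 0.0], [0.0, 0.0, -1.0]]
contact_force: [-0.3, -0.4, -1.3]
opening: 19.7
grip_force: 39.9
flange front pred [257.6 199.8] [257.6 198. ] block side bounds [278.9 229.4] [236.3 229.4]
obs first rows [200 201 202] [(np.int64(256), np.int64(260)), (np.int64(244), np.int64(270)), (np.int64(240), np.int64(274)), (np.int64(236), np.int64(278)), (np.int64(235), np.int64(281))]
104.52618503120124 [521.50500805 236.52056966 198.55150771]
```

```bash
python3 -m inch '{"dp":[[-0.5,0,25],[0,0,20],[0,0,14],[0,0,0]],"turn":[0,0,0,0]}' && python3 -m inch '{"dp":[[0,0,3],[0,0,3],[0,0,2],[0,0,2],[0,0,0]],"turn":[0,0,0,0,0]}'
```

```text
time: 7.72
tcp_pos: [521.2, 235.9, 138.3]
tcp_rot: [[-0.251, 0.968, -0.001], [0.968, 0.251, -0.001], [-0.0, -0.001, -1.0]]
contact_force: [-0.7, -0.5, -1.8]
opening: 20.1
grip_force: 39.9
time: 8.35
tcp_pos: [521.4, 236.0, 129.0]
tcp_rot: [[-0.251, 0.968, -0.0], [0.968, 0.251, -0.0], [-0.0, -0.0, -1.0]]
contact_force: [0.3, 0.8, -2.2]
opening: 19.7
grip_force: 39.9
```

```bash
python3 -m inch '{"dp":[[0,0,2],[0,0,2],[0,0,2],[0,0,0]],"turn":[0,0,0,0]}' && python3 -m inch '{"dp":[[0,0,2],[0,0,1.5],[0,0,1],[0,0,0]],"turn":[0,0,0,0]}'
```

```text
time: 8.85
tcp_pos: [521.4, 236.0, 122.9]
tcp_rot: [[-0.251, 0.968, -0.0], [0.968, 0.251, -0.0], [0.0, -0.0, -1.0]]
contact_force: [-0.3, -0.4, -1.2]
opening: 19.8
grip_force: 39.9
time: 9.35
tcp_pos: [521.4, 236.0, 118.5]
tcp_rot: [[-0.251, 0.968, -0.0], [0.968, 0.251, -0.0], [-0.0, -0.0, -1.0]]
contact_force: [-0.1, 0.9, -2.3]
opening: 19.8
grip_force: 39.9
```

Down 11 mm into the socket without contact; ease down the last bit.

```bash
python3 -m inch '{"dp":[[0,0,0.6],[0,0,0.4],[0,0,0]],"turn":[0,0,0]}' |egrep 'tcp_pos|force' && python3 -m inch '{"dp":[[0,0,0.5],[0,0,0.4],[0,0,0]],"turn":[0,0,0]}' |egrep 'tcp_pos|force'; python3 -c "
from h import *
print(np.round(r.get_state()['wrist_torque'],2))"
```

```text
tcp_pos: [521.5, 236.0, 117.6]
contact_force: [0.0, -0.6, -1.7]
grip_force: 39.9
tcp_pos: [521.6, 236.0, 117.3]
contact_force: [-2.6, -1.1, 4.7]
grip_force: 39.9
[-0.18  0.48  0.01]
```

```bash
for i in 1; do python3 -m inch '{"dp":[[0,0,0],[0,0,0.1],[0,0,0.17],[0,0,0.17],[0,0,0.17]],"turn":[0.1,0.1,0.1,0.1,0.1]}' 255 55|egrep 'tcp_|force';done; python3 -c "
from h import *
s=r.get_state();print(np.round(s['wrist_torque'],2),np.degrees(np.arctan2(s['tcp_rot'][1][0],s['tcp_rot'][0][0])),s['joint_positions'])"
```

```text
tcp_pos: [521.4, 236.1, 116.7]
tcp_rot: [[0.247, 0.969, 0.0], [0.969, -0.247, 0.0], [0.0, 0.0, -1.0]]
contact_force: [-4.1, 0.1, 5.1]
grip_force: 54.9
[-0.11  0.77  0.08] 75.72722518698909 [ 2.18032184e+01 -3.51430209e+00  1.02506659e+02  1.59800307e-02
  8.09940596e+01  3.60734939e+01]
```

```bash
python3 -m inch '{"dp":[[0,0,0.17],[0,0,0.17],[0,0,0.17],[0,0,0.17],[0,0,0.17]],"turn":[0.1,0.1,0.1,0.1,0.1]}' |egrep 'tcp_|force'; python3 -m inch '{"dp":[[0,0,0.17],[0,0,0.17],[0,0,0.17],[0,0,0]],"turn":[0.1,0.1,0.1,0]}' |egrep 'tcp_|force'; python3 -c "
from h import *
s=r.get_state();print(np.round(s['wrist_torque'],2),np.degrees(np.arctan2(s['tcp_rot'][1][0],s['tcp_rot'][0][0])))"
```

```text
tcp_pos: [521.1, 236.3, 115.9]
tcp_rot: [[0.681, 0.732, -0.001], [0.732, -0.681, 0.001], [0.0, -0.001, -1.0]]
contact_force: [-7.7, 1.3, 7.4]
grip_force: 54.9
tcp_pos: [520.9, 236.5, 115.4]
tcp_rot: [[0.866, 0.5, -0.001], [0.5, -0.866, 0.001], [-0.0, -0.001, -1.0]]
contact_force: [-8.1, 2.6, 7.3]
grip_force: 54.9
[0.45 1.61 0.01] 29.997493455374336
```

```bash
python3 -m inch '{"dp":[[-0.2,-0.5,0],[0,0,0.17],[0,0,0.15],[0,0,0.05],[0,0,0]],"turn":[0,0.1,0.09,0.03,0]}' |egrep 'tcp_|force'; python3 - <<'E'
from h import *
import pickle
s=r.get_state();print(np.round(s['wrist_torque'],2),np.degrees(np.arctan2(s['tcp_rot'][1][0],s['tcp_rot'][0][0])))
w=r.camera('wrist');pickle.dump(w,open('w3.pkl','wb'));t=r.camera('top');pickle.dump(t,open('t3.pkl','wb'));sc=r.camera('scene');pickle.dump(sc,open('s3.pkl','wb'))
k=lambda c,u,v:cv2.resize(c['image'][v:v+75,u:u+100,::-1],(400,300),interpolation=cv2.INTER_CUBIC)
cv2.imwrite('pics/p3.png',np.vstack([np.hstack([k(t,65,190),k(sc,285,100)]),cv2.resize(w['image'][150:342,0:512,::-1],(800,300))]))
E
```

```text
tcp_pos: [520.8, 236.7, 115.1]
tcp_rot: [[0.954, 0.3, -0.0], [0.3, -0.954, 0.001], [-0.0, -0.001, -1.0]]
contact_force: [-5.6, 1.7, 7.4]
grip_force: 54.9
[0.34 1.26 0.07] 17.455789328948246
```

View pics/p3.png

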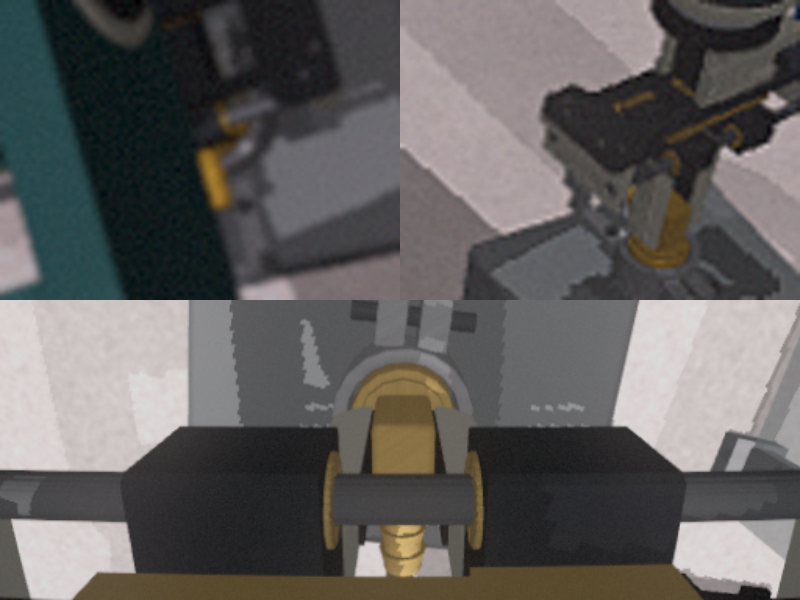

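The picture shows the elbow seated on the bushing face and upright, with its barb towards the fork. The gripper reads −162.5° against the cradle's −163.7°. I'll make a last small turn, ease the side load, let go and back off to look.

```bash
python3 -m inch '{"dp":[[-0.3,-0.2,0.03],[0,0,0],[0,0,0]],"turn":[0.018,0,0]}' |egrep 'tcp_|force';python3 -c "
from h import *
s=r.get_state();print(np.round(s['wrist_torque'],2),np.degrees(np.arctan2(s['tcp_rot'][1][0],s['tcp_rot'][0][0])))"; python3 -m inch '{"dp":[[0,0,0],[0,0,0],[0,0,0],[0,0,0],[0,0,0]],"turn":[0,0,0,0,0]}' 0 >/dev/null;  python3 -m inch '{"dp":[[0,0,0],[0,0,0],[0,0,-10],[0,0,-20],[0,0,-30]],"turn":[0,0,0,0,0]}' | egrep 'open|tcp_pos|force'; python3 -m inch '{"dp":[[0,0,-40],[0,0,-40],[-35,0,0],[-35,0,0],[0,0,0]],"turn":[0,0,0,0,0]}' | egrep 'open|tcp_|force'
python3 - <<'E'
from h import *
import pickle
w=r.camera('wrist');pickle.dump(w,open('w4.pkl','wb'));s=r.get_state();p=proj(w,[521.5,235.5,130]);print(p)
u,v=int(p[0])-72,int(max(0,p[1]-50));print(u,v)
cv2.imwrite('pics/w4.png',cv2.resize(w['image'][v:v+109,u:u+145,::-1],(798,600),interpolation=cv2.INTER_CUBIC))
E
```

```text
tcp_pos: [520.7, 236.8, 115.1]
tcp_rot: [[0.959, 0.283, 0.0], [0.283, -0.959, 0.001], [0.0, -0.001, -1.0]]
contact_force: [-4.8, 1.4, 5.6]
grip_force: 54.9
[0.28 0.85 0.15] 16.4501309565047
tcp_pos: [520.6, 236.4, 175.9]
contact_force: [0.9, -0.4, 0.0]
opening: 92.9
grip_force: 0.0
tcp_pos: [452.5, 216.4, 256.7]
tcp_rot: [[0.959, 0.283, 0.003], [0.283, -0.959, 0.001], [0.003, -0.0, -1.0]]
contact_force: [0.1, -0.6, 0.2]
opening: 92.8
grip_force: 0.0
[257.3 109. ]
185 59
```

View pics/w4.png

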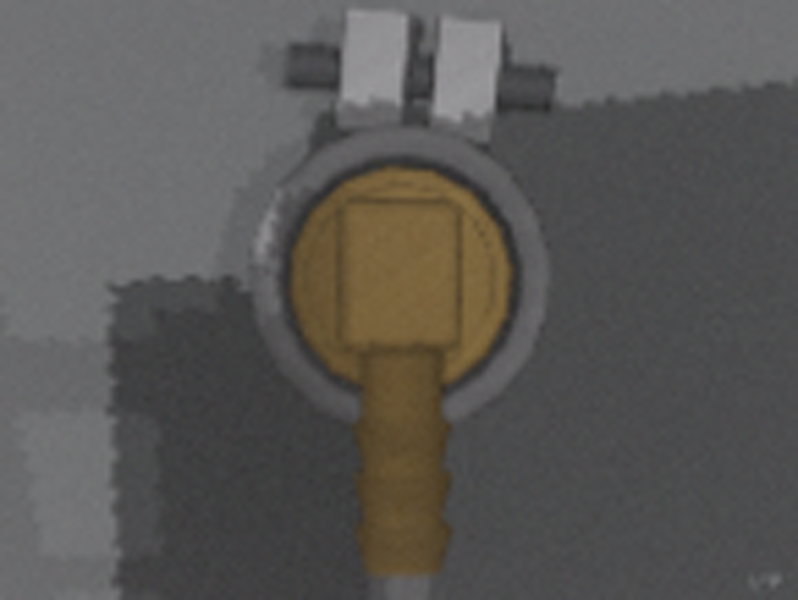

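The elbow stands seated, its block at crop (401,275), and the barb runs straight down the crop over the cradle arm to (404,570). Now I'll measure the angle and look for the fork.

```bash
python3 - <<'E'
from h import *
import pickle
c=pickle.load(open('w4.pkl','rb'))
zb=105.5-16+36-0.7
m=cv2.inRange(cv2.cvtColor(c['image'],cv2.COLOR_RGB2HSV),(12,90,40),(30,255,255))
pts=[]
for v in range(126,164,2):
    x=np.where(m[v,240:275])[0]+240
    if 8<len(x)<20: pts.append(onz(c,x.mean(),v,zb))
pts=np.array(pts);d=pts[-1]-pts[0];f=cv2.fitLine(pts[:,:2].astype(np.float32),cv2.DIST_HUBER,0,.01,.01).ravel()
print(len(pts),pts[0],pts[-1],np.degrees(np.arctan2(f[1],f[0])))
print('fork proj',proj(c,[441.5,225.8,135]),proj(c,[449.4,200.4,135]))
g=lambda x,y:onz(c,185+(x+.5)/5.503-.5,59+(y+.5)/5.505-.5,zb+18)
q=[g(343,203),g(459,203),g(459,347),g(343,347)];print('top c',np.mean(q,0),[np.degrees(np.arctan2(*(b-a)[[1,0]])).round(1) for a,b in((q[0],q[3]),(q[1],q[2]))])
print(np.degrees(np.arctan2(pts[-1][1]-235.5,pts[-1][0]-521.5)), r.get_state()['time'])
E
```

```text
18 [504.8 230.3 124.8] [473.7 220.7 124.8] 16.403976
fork proj [243.5 193.7] [271.  193.3]
top c [521.55  235.325 142.8  ] [np.float64(-164.0), np.float64(-163.3)]
-162.79625007272003 14.925
```

```bash
python3 - <<'E'
from h import *
import pickle
c=pickle.load(open('w4.pkl','rb'))
cv2.imwrite('pics/w4f.png',cv2.resize(c['image'][90:210,185:330,::-1],(725,600),interpolation=cv2.INTER_CUBIC))
E
```

```text
(no output)
```

View pics/w4f.png

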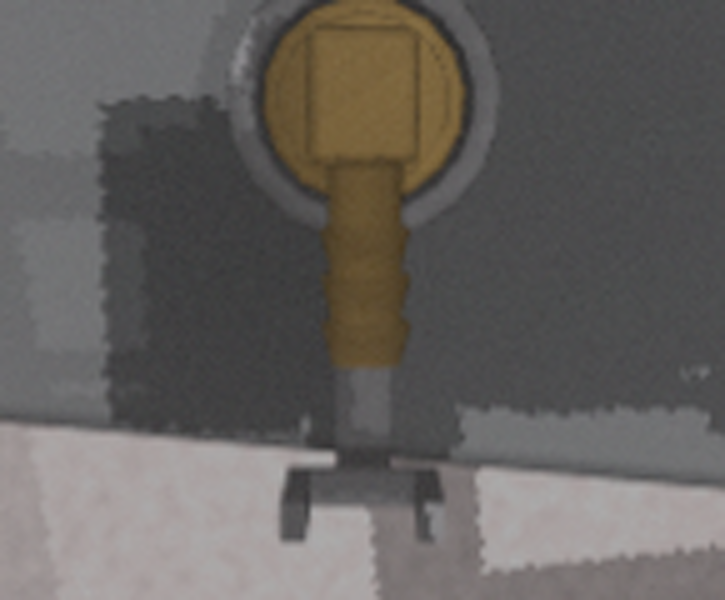

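```bash
python3 - <<'E'
from h import *
import pickle
c=pickle.load(open('w4.pkl','rb'))
g=lambda x,y:onz(c,185+(x+.5)/5-.5,90+(y+.5)/5-.5,135)
for y in (520,535):
    a,b=g(294,y),g(427,y);m=(a+b)/2
    for s in((521.5,235.4),(521.55,235.3)): print(a,b,np.hypot(*(m[:2]-s)),np.degrees(np.arctan2(m[1]-s[1],m[0]-s[0])))
# arm: mid col of light arm near (363,375)-(363,425), deck z~79
for y in (385,425): 
    h=onz(c,185+363.5/5-.5,90+y/5,80);print('arm',h,np.degrees(np.arctan2(h[1]-235.4,h[0]-521.5)))
E
```

```text
[441.6 225.9 135. ] [448.9 201.3 135. ] 79.30512278535353 -164.0446801744318
[441.6 225.9 135. ] [448.9 201.3 135. ] 79.32578395452511 -164.12405349477743
[438.7 225.1 135. ] [446.  200.4 135. ] 82.32706116460126 -164.03070496827286
[438.7 225.1 135. ] [446.  200.4 135. ] 82.34769274241987 -164.10716901966262
arm [461.8 218.   80. ] -163.75085198385358
arm [453.  215.4  80. ] -163.72373705794004
```

The barb is at −163.6° and the cradle at about −163.8°, so it is in line and not past it. The elbow is seated and upright, and the gripper is clear.

```bash
python3 -c "
from station import r
print(r.close_job())"
```

```text
the job is handed in; nothing more can be done
None
```

The brass elbow is seated upright in the inlet socket and screwed in about 88° clockwise, its barb within about half a degree of the cradle fork and not past it; tightness is inferred from that turn, the arm never went near the other items, and the job was handed in at about 15 s.

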